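Set and lock the stroke stop of a connector press

TASK

Set the stroke stop of the connector press: turn the stop screw by its wing grip to the third click up from its end stop, and swing the holding pawl fully home between the lobes of the index wheel so that the screw is held. Then push the jam nut's ball lever clockwise until the nut is hard up tight, with the screw still on its third click, and leave the tip cleaner, the solder spool and the tape roll where they stand.

Things in the scene. Friction and masses are not known exactly. Their poses are not given: they have to be found in the camera images.
- press: Fixed grey cast bench connector press, base 215 x 145 mm, head (flat top 128 mm high) on a column at the far side. Origin on the bench (z = 0) under the vertical axis of the stop screw; x points from the open front to the column (away from the robot at yaw 0), y left, z up. Beside the column on the right a pull handle leans back, up to 180 mm high; it is not used.
- stop_screw (a joint): Turn of the stop screw about the press's vertical axis: 0 = end stop (down), growing anticlockwise from above (up) to 2.75 rad. Spring clicks every 0.3927 rad, counted from 0, so click three is 1.178; let go near a click it snaps in. Turning takes up to 0.2 N m. It carries a steel index wheel with 16 round lobes (outer radius 44 mm, 158 to 171 mm high). It does not visibly rise.
- screw_wing (a point): Centre of the black wing grip on top of the stop screw: an upright bar 70 mm long, 13 mm thick, from 177 to 203 mm high, turning with the screw; this point lies on the screw's axis, 192 mm high. The bar and pointer lie 22 degrees anticlockwise from the press's x when the screw is at 0.
- pointer_tip (a point): Tip of the dark pointer on the index wheel, 64 mm from the axis, 172 mm high, in line with the wing. It shows on a fixed thin sector plate round the left of the wheel (radius 51 to 67 mm, top 165 mm high): longer first line with a stop pin (to 176 mm) = end stop, then one line per click.
- jam_nut (a joint): Turn of the jam nut on the screw's thread, relative to the screw: grows clockwise from above, 0 = slack, 1.3 rad = hard tight. Thread friction is 0.6 N m (about 5 N at the ball), more than the clicks hold: pushing the lever carries the screw along unless the pawl holds it, and nut and lever ride round with the screw when the screw is turned.
- lever_ball (a point): Centre of the black 24 mm ball on the jam nut's steel lever, 111 mm from the axis, 162 mm high. The 10 mm rod leaves the nut 139 mm high, runs level to 66 mm from the axis, then rises to the ball. With the screw at s and the nut at n (rad) the lever points 1.422 + s - n anticlockwise from the press's x.
- hold_pawl (a joint): Swing of the holding pawl, a flat dark steel bar right of the wheel on a pivot at x +66, y -36 mm of the press. 0 = swung away, 0.32 rad = home, its tooth 8 mm deep between two lobes. Seen from above it goes in clockwise, its free end (nearest the robot) moving left to the wheel. It stays where left (light friction) and goes home only when the screw stands on a click.
- pawl_post (a point): Middle (182 mm high) of the upright black post, 14 mm diameter, top 196 mm high, on the free end of the holding pawl, 128 mm from the pivot: the place to push it. With the pawl home it is at x -57, y -70 mm of the press.
- tip_cleaner: Bystander: black round tip cleaner pot, 66 mm diameter, 36 mm high, on the bench left of the press, origin under its centre.
- spool: Bystander: solder spool, 61 x 52 x 52 mm, standing on the bench right of the press, behind the blue mat, origin under its centre.
- tape: Bystander: roll of tape lying flat, 62 mm diameter, 12 mm high, on the bench in front of the press, origin under its centre.

How it is judged:
By the outcome, as a careful person would: the job done as asked, in the order asked, and still so for the second after the job is handed in, with the robot touching nothing.
It also fails if it takes over 54 s, if anything falls off the work surface, if the arm or the gripper's body presses on something with over 40 N, if the wrist force passes 120 N, or if a joint passes its speed limit or range.

ROBOT

A 6-joint arm with a two-finger parallel gripper is mounted at the origin on a cart in front of the work surface, level with it; the furniture and walls round the work are solid. World frame = base frame: x ahead of the robot, y to its left, z up, the work surface at z = 0. Lengths are in m, angles in rad, forces in N, time in s.
With the tool pointing down it reaches from about 0.35 to 0.875 m from the base axis. Payload 4.2 kg.
Tool frame: the origin (TCP) lies midway between the tips of the shut fingers; the grasp point (between the pads) lies 19 mm behind it (robot.tcp_to_grasp is the distance from the TCP to the grasp point, in m); z points along the fingers, y is the line along which they close (so a half turn about z gives the same grasp; the last joint's range is limited). The gripper opens to 85 mm and grips with 20 to 120 N. Pads are 22 mm wide; open, the fingers measure 114 mm over their backs; the gripper's body (76 mm by 85 mm) begins 54 mm behind the grasp point. The pads swing forward as they close: fully open they stand 13 mm farther back than shut.
Start: joints at [-1.019, 0.385, 0.008, 0, -1.194, -0.259], TCP at [0.18, -0.598, 0.231] pointing down, gripper open.
Joint ranges: [-3.14, 3.14], [-1.21, 2.06], [-1.07, 1.41], [-3.16, 2.05], [-2.99, -0.16], [-3.1, 3.1]. Speed limits (rad/s): [2.79, 2.79, 3.14, 3.14, 3.14, 3.14].

INTERFACE

Orientations are given as a rotation vector (axis times angle).
In Python, from workcell import robot, eyes, order gives the robot as it stands.
- The arm moves only by the tool jog_arm, never from a script. Its argument "motion" is a list that holds one entry, the list of rows, each a list of 5 numbers: the shift along the tool's x, y, z in units of 40 mm (1.0 is 40 mm), then the turn about the tool's z in units of 6 degrees (1.0 is 6 degrees), then the opening, from -1 (shut) to 1 (fully open). A call has 1 to 12 rows; each row shifts and turns the commanded pose from where the row before left it, along the tool's axes as they then stand; what a row does not reach is not made up. A row lasts 1/12 s, in which the tool goes at most 41.7 mm and 7.16 degrees, less where a joint would pass 70% of its speed; a pose out of reach is approached as far as the arm can. A call with a number of a shift or a turn outside -1 to 1 is refused whole. A call with a gripper value outside its range is refused whole. The fingers move at their own pace and stop on an object; "grip_force" is the grip in N (left out, the last holds). Time passes only in rows, so rows that do not move let the fingers close. It gives the time, the measured TCP pose, the force, the opening and the grip force at its end, in the units of the state.
- robot.get_state(): the state, without advancing time (a new reading comes with each control period).
- eyes.read_camera(name): name is "scene" or "top" or "wrist"; returns the picture (400x640x3 uint8, blue, green, red); there is no depth.
- eyes.camera_info(name): a dict with "fovy" (degrees; the focal length in pixels is half the picture's height over the tangent of half this angle, whatever the lens; pixels are square), "cx", "cy" (the principal point, pixels), "rvec" (rotation vector, rad) and "tvec" (3), from world to camera coordinates, as OpenCV has them; the wrist camera has in their place "T_tool_cam" (4x4, takes a point from camera to tool coordinates, whose origin is the TCP and whose axes are the flange's). Camera axes: x right, y down, z forward; pixel columns grow to the right and rows downward; lengths in m; the calibration is good to about 2 mm. A picture is of the moment at which its call begins: read the wrist's pose just before it. camera_info takes no time and is no camera call.
- order.sign_off(): hands the job in; it is judged then, once.
The state is a dict: "clock": time; "joint_pos": joint angles; "joint_vel": joint speeds; "effort": joint torques, N m; "ee_pos": TCP position; "ee_rot": TCP orientation; "ft_force": force on the tool from outside, world axes, zero at the start; "moment": the same for the moment, N m; "width": opening from 0.0 (shut) to 1.0 (fully open); "grip_force": force on a finger pad.
Only numpy, scipy, OpenCV 4.12 (cv2) and the standard library are available. Lean on these libraries where they do the work, as an engineer would, in place of code of your own. Each camera call takes 0.05 s, during which the arm holds its last target. There are 200 camera calls.

## Working session

There is one attempt and no reset: what is moved stays moved. The work goes in short steps, Python scripts to look and compute and a tool call to move; the robot and the scene stay as the last step left them, time stands still between calls to the robot, and variables do not carry over. Pictures are saved under pics/ and viewed, at most 10 in all, crops included, and the job is handed in when it is done.

Besides the shell and the picture viewer there is one more tool, called after ">>>" as a command line: name --argument value ..., lists and objects as JSON in quotes. jog_arm: Moves the arm, as the interface text tells. Its arguments: {"type":"object","properties":{"motion":{"type":"array"},"grip_force":{"type":"number"}},"required":["motion"]}

```bash
mkdir -p pics; ls; python3 - <<'E'
from workcell import robot, eyes, order
import cv2
print(robot.get_state())
for n in ("scene","top","wrist"):
    print(n,eyes.camera_info(n))
for n in ("scene","top"):
    cv2.imwrite(f"pics/{n}0.png",eyes.read_camera(n))
E
```

```text
pics
{'clock': 0.0, 'joint_pos': array([-1.01937474e+00,  3.85529176e-01,  6.62344291e-03, -5.08475038e-04,
       -1.19399228e+00, -2.58603047e-01]), 'joint_vel': array([-3.57609171e-04, -7.11899404e-04,  1.03175237e-03,  2.52276898e-04,
       -6.89555883e-04,  2.82174904e-05]), 'effort': array([ 7.07798736e-04, -3.92290986e+01,  1.88407588e+01,  4.18633953e+00,
       -4.63823089e-03,  1.41138887e-06]), 'ee_pos': array([ 0.18026011, -0.59782805,  0.23023577]), 'ee_rot': array([ 0.45796761, -3.10763336, -0.00332633]), 'ft_force': array([-0.33398665,  0.04446825, -0.60136363]), 'moment': array([ 0.02347581, -0.05921321, -0.01505741]), 'grip_force': 0.0, 'width': 0.9964712221465524}
scene {'fovy': 50.40339294840136, 'cx': 319.4767279757213, 'cy': 199.86677652384446, 'rvec': array([ 1.77237995, -2.1773447 ,  0.53326054]), 'tvec': array([0.39437339, 0.39254484, 1.06110487])}
top {'fovy': 47.81212934849802, 'cx': 319.22162894905654, 'cy': 198.74850357972971, 'rvec': array([ 2.13400566, -2.08486939,  0.13544044]), 'tvec': array([0.30316117, 0.47435963, 1.09775822])}
wrist {'fovy': 63.409678070557476, 'cx': 322.85731350322845, 'cy': 199.4873952221419, 'T_tool_cam': array([[-5.69495291e-04, -9.57757801e-01, -2.87575503e-01,
         7.32769685e-02],
       [ 9.99999359e-01, -8.26822626e-04,  7.73365224e-04,
         2.70560142e-05],
       [-9.78470509e-04, -2.87574879e-01,  9.57757658e-01,
        -1.42581490e-01],
       [ 0.00000000e+00,  0.00000000e+00,  0.00000000e+00,
         1.00000000e+00]])}
```

View pics/scene0.png

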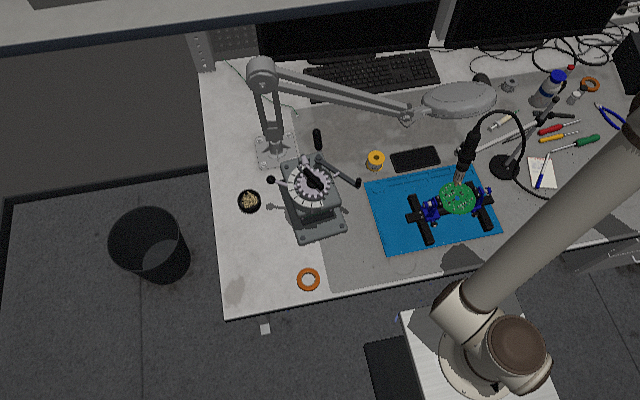

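View pics/top0.png

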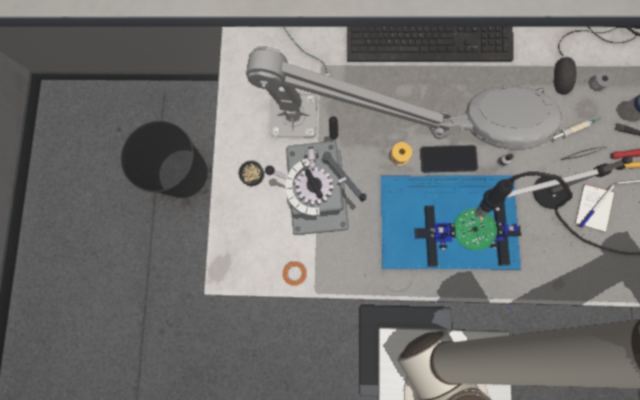

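```bash
python3 - <<'E'
import cv2,numpy as np
a=cv2.imread("pics/scene0.png")[135:255,230:380]; b=cv2.imread("pics/top0.png")[110:245,230:380]
f=lambda i:cv2.resize(i,(0,0),fx=4,fy=4,interpolation=cv2.INTER_CUBIC)
cv2.imwrite("pics/c1.png",f(b)); cv2.imwrite("pics/c2.png",f(a))
E
```

```text
(no output)
```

View pics/c1.png

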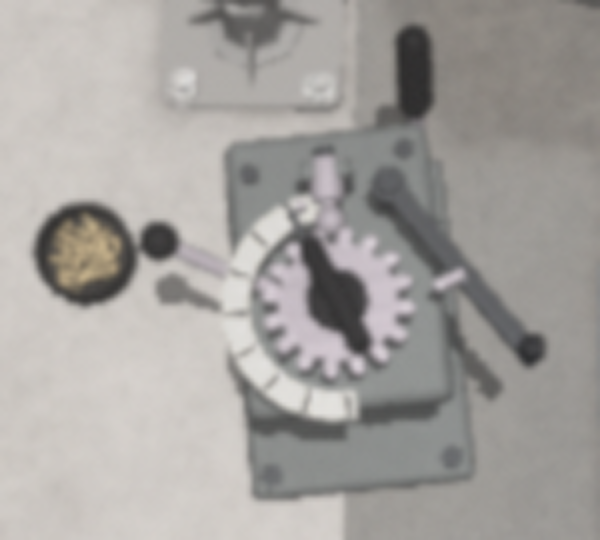

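View pics/c2.png

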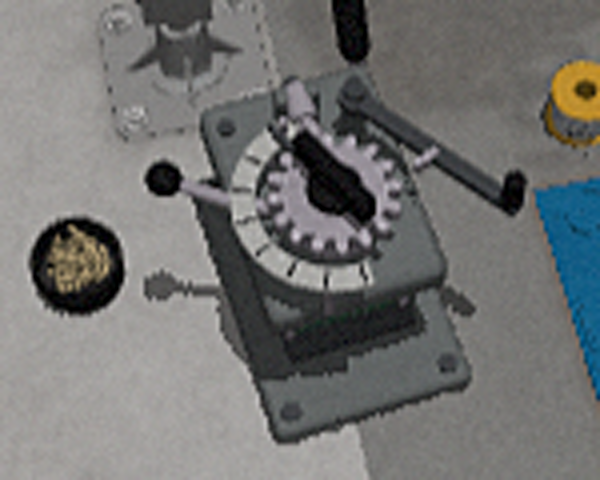

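```bash
cat > h.py <<'E'
import numpy as np,cv2
from scipy.spatial.transform import Rotation as R
def cam(info,pose=None):
    f=200/np.tan(np.radians(info["fovy"]/2)); K=np.array([[f,0,info["cx"]],[0,f,info["cy"]],[0,0,1]])
    if pose is None:
        Rc=R.from_rotvec(info["rvec"]).as_matrix().T; return K,Rc,-Rc@info["tvec"]
    T=np.eye(4);T[:3,:3]=R.from_rotvec(pose[1]).as_matrix();T[:3,3]=pose[0];T=T@info["T_tool_cam"]
    return K,T[:3,:3],T[:3,3]
def ray(c,p):
    d=c[1]@np.linalg.solve(c[0],[p[0],p[1],1.]);return c[2],d/np.linalg.norm(d)
def plane(c,p,z):
    o,d=ray(c,p);return o+d*(z-o[2])/d[2]
def tri(rays):
    A=sum(np.eye(3)-np.outer(d,d) for o,d in rays);b=sum((np.eye(3)-np.outer(d,d))@o for o,d in rays)
    return np.linalg.solve(A,b)
def proj(c,X):
    q=c[0]@(c[1].T@(np.asarray(X)-c[2]));return q[:2]/q[2]
def blob(img,p,thr=60,r=None):
    g=img.max(2); m=(g<thr).astype(np.uint8)
    n,l,s,ce=cv2.connectedComponentsWithStats(m)
    k=l[int(round(p[1])),int(round(p[0]))]
    ys,xs=np.nonzero(l==k); (c,wh,a)=cv2.minAreaRect(np.c_[xs,ys].astype(np.float32))
    v=np.linalg.eigh(np.cov(xs,ys))[1][:,1]
    return k,len(xs),ce[k],c,wh,v
E
python3 - <<'E'
from h import *
from workcell import eyes
T=cam(eyes.camera_info("top"));S=cam(eyes.camera_info("scene"))
t=cv2.imread("pics/top0.png");s=cv2.imread("pics/scene0.png")
tp=lambda u,v:(230+u/4,110+v/4); sp=lambda u,v:(230+u/4,135+v/4)
P=dict(ball=(tp(158,240),sp(164,179),.162),wing=(tp(337,300),sp(335,180),.203),post=(tp(530,347),sp(515,180),.196),piv=(tp(389,187),sp(354,92),.17))
for k,(a,b,z) in P.items():
    for im,p in((t,a),(s,b)): print(k,p,[np.round(x,1) for x in blob(im,p)])
    print(tri([ray(T,a),ray(S,b)]).round(4),plane(T,a,z).round(4),plane(S,b,z).round(4))
E
```

```text
ball (269.5, 170.0) [np.int32(0), np.int64(238761), array([322.1, 203.8]), array([319.5, 199.5]), array([399., 639.]), array([-1.,  0.])]
ball (271.0, 179.75) [np.int32(2099), np.int64(60), array([270.5, 179.5]), array([270.5, 179.5]), array([9., 7.]), array([-1. , -0.3])]
[0.5131 0.4259 0.1595] [0.5127 0.4259 0.162 ] [0.5113 0.4255 0.162 ]
wing (314.25, 185.0) [np.int32(0), np.int64(238761), array([322.1, 203.8]), array([319.5, 199.5]), array([399., 639.]), array([-1.,  0.])]
wing (313.75, 180.0) [np.int32(1982), np.int64(290), array([310.7, 179.2]), array([309.7, 178. ]), array([31.3, 18.8]), array([-0.8, -0.6])]
[0.474  0.3199 0.1878] [0.4706 0.3185 0.203 ] [0.4659 0.3222 0.203 ]
post (362.5, 196.75) [np.int32(0), np.int64(238761), array([322.1, 203.8]), array([319.5, 199.5]), array([399., 639.]), array([-1.,  0.])]
post (358.75, 180.0) [np.int32(2075), np.int64(91), array([353.4, 181.8]), array([348.9, 181.6]), array([23.5, 10.3]), array([-0.9, -0.3])]
[0.4474 0.2117 0.1965] [0.4476 0.2119 0.196 ] [0.4475 0.2113 0.196 ]
piv (327.25, 156.75) [np.int32(0), np.int64(238761), array([322.1, 203.8]), array([319.5, 199.5]), array([399., 639.]), array([-1.,  0.])]
piv (318.5, 158.0) [np.int32(0), np.int64(194902), array([315.3, 216.7]), array([319.5, 199.5]), array([399., 639.]), array([-1. , -0.1])]
[0.5432 0.2929 0.1755] [0.5443 0.2924 0.17  ] [0.547  0.2928 0.17  ]
```

```bash
cat >> h.py <<'E'
def yaw(st):
    x=R.from_rotvec(st["ee_rot"]).as_matrix()[:,0];return np.degrees(np.arctan2(x[1],x[0]))
def plan(p,yw,*tgts):
    "sequential targets in units of the tool: (xyz, yaw deg or None); shift first, then turn"
    p=np.array(p,float)
    for q,y2 in tgts:
        a=np.radians(yw);u=np.array([np.cos(a),np.sin(a)]);v=np.array([u[1],-u[0]]);d=np.array(q)-p
        t=0 if y2 is None else -(y2-yw)/6
        print("x %.2f y %.2f z %.2f turn %.2f"%(d[:2]@u/.04,d[:2]@v/.04,-d[2]/.04,t))
        p=np.array(q,float);yw=yw if y2 is None else y2
E
python3 - <<'E'
from h import *
from workcell import robot
s=robot.get_state();plan(s["ee_pos"],yaw(s),((.25,-.5,.35),None),((.43,-.2,.35),None),((.47,.32,.33),-150))
E
```

```text
x -2.38 y 1.84 z -2.99 turn 0.00
x -6.47 y 5.88 z -0.00 turn 0.00
x -4.71 y 12.16 z 0.50 turn -2.21
```

>>> jog_arm --motion '[[[-0.48, 0.37, -0.6, 0, 0.2], [-0.48, 0.37, -0.6, 0, 0.2], [-0.48, 0.37, -0.6, 0, 0.2], [-0.48, 0.37, -0.6, 0, 0.2], [-0.48, 0.37, -0.6, 0, 0.2], [-0.72, 0.65, 0, 0, 0.2], [-0.72, 0.65, 0, 0, 0.2], [-0.72, 0.65, 0, 0, 0.2], [-0.72, 0.65, 0, 0, 0.2], [-0.72, 0.65, 0, 0, 0.2], [-0.72, 0.65, 0, 0, 0.2], [-0.72, 0.65, 0, 0, 0.2]]]'

```text
clock: 1.1
ee_pos: [0.3917, -0.2655, 0.3511]
ee_rot: [0.458, -3.108, -0.001]
ft_force: [0.4, -0.0, 0.2]
width: 0.598
grip_force: 0.0
```

>>> jog_arm --motion '[[[-0.6, 0.7, 0, 0, 0.2], [-0.6, 0.7, 0, 0, 0.2], [-0.35, 0.9, 0, 0, 0.2], [-0.35, 0.9, 0, 0, 0.2], [-0.35, 0.9, 0, 0, 0.2], [-0.35, 0.9, 0, 0, 0.2], [-0.35, 0.9, 0, 0, 0.2], [-0.35, 0.9, 0, 0, 0.2], [0, 0, 0, 0, 0.2]]]'

```text
clock: 1.85
ee_pos: [0.4395, 0.0361, 0.3507]
ee_rot: [0.469, -3.106, -0.002]
ft_force: [0.0, -0.3, -0.2]
width: 0.603
grip_force: 0.0
```

```bash
python3 - <<'E'
from h import *
from workcell import robot
s=robot.get_state();print(s["clock"],s["ee_pos"],yaw(s),s["joint_pos"],s["width"]);plan(s["ee_pos"],yaw(s),((.46,.32,.34),-150))
E
```

```text
1.85 [0.43945077 0.03609835 0.35070667] -162.82941256145338 [ 4.51926811e-01 -6.43530210e-03 -1.89739103e-01 -1.25106385e-03
 -1.38737351e+00 -1.72281178e+00] 0.602937725487978
x -2.59 y 6.63 z 0.27 turn -2.14
```

>>> jog_arm --motion '[[[-0.32, 0.83, 0.03, 0, 0.2], [-0.32, 0.83, 0.03, 0, 0.2], [-0.32, 0.83, 0.03, 0, 0.2], [-0.32, 0.83, 0.03, 0, 0.2], [-0.32, 0.83, 0.03, 0, 0.2], [-0.32, 0.83, 0.03, 0, 0.2], [-0.32, 0.83, 0.03, 0, 0.2], [-0.32, 0.83, 0.03, 0, 0.2], [0, 0, 0, -0.7, 0.2], [0, 0, 0, -0.7, 0.2], [0, 0, 0, -0.7, 0.2], [0, 0, 0, 0, 0.2]]]'

```text
clock: 2.85
ee_pos: [0.4606, 0.315, 0.3409]
ee_rot: [0.798, -3.037, 0.001]
ft_force: [0.1, 0.7, 0.2]
width: 0.6
grip_force: 0.0
```

```bash
python3 - <<'E'
from h import *
from workcell import robot,eyes
s=robot.get_state();print(s["clock"],s["ee_pos"],yaw(s),np.abs(s["joint_vel"]).max())
np.savez("w1.npz",p=s["ee_pos"],r=s["ee_rot"]);cv2.imwrite("pics/w1.png",eyes.read_camera("wrist"))
E
```

```text
2.85 [0.46057599 0.31500692 0.34093474] -150.5396114243823 0.09914968743608905
```

View pics/w1.png

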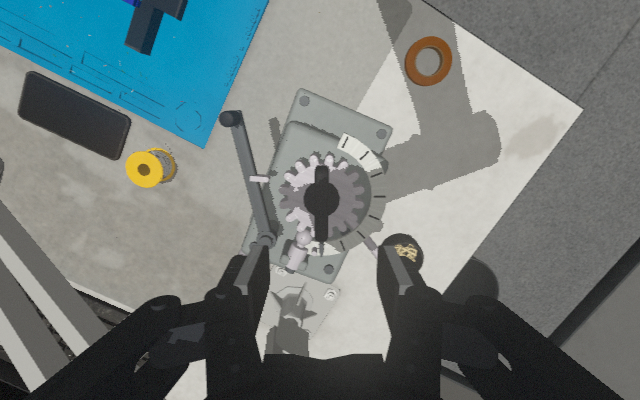

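```bash
python3 - <<'E'
from h import *
from workcell import eyes
d=np.load("w1.npz");W=cam(eyes.camera_info("wrist"),(d["p"],d["r"]))
im=cv2.imread("pics/w1.png")
m=(im.max(2)<60).astype(np.uint8);m[:, :260]=0;m[:,380:]=0;m[:150]=0;m[262:]=0
k=cv2.connectedComponentsWithStats(m)[1];kk=k[190,321];ys,xs=np.nonzero(k==kk)
print([(y,xs[ys==y].min(),xs[ys==y].max()) for y in range(ys.min(),ys.max()+1,4)])
w=plane(W,(321.,190),.203);pv=plane(W,(267,240),.172);po=plane(W,(231,119),.196)
a=plane(W,(321,166),.203);b=plane(W,(321,212),.203)
print("wing",w,"ends",a,b,np.linalg.norm(a-b),"piv",pv,"post",po)
print("|pv-w|",np.linalg.norm((pv-w)[:2]),"exp .0752","|post-piv|",np.linalg.norm((po-pv)[:2]))
g=lambda v:np.degrees(np.arctan2(v[1],v[0]))
print("yaw",g(pv-w)-g((66,-36)), "wingdir",g(b-a),"pawldir",g(po-pv))
E
```

```text
[(177, np.int64(325), np.int64(327)), (181, np.int64(320), np.int64(327)), (185, np.int64(311), np.int64(332)), (189, np.int64(307), np.int64(335)), (193, np.int64(306), np.int64(337)), (197, np.int64(305), np.int64(338)), (201, np.int64(305), np.int64(338)), (205, np.int64(305), np.int64(337)), (209, np.int64(308), np.int64(335)), (213, np.int64(312), np.int64(330)), (217, np.int64(315), np.int64(327)), (221, np.int64(316), np.int64(327)), (225, np.int64(316), np.int64(327)), (229, np.int64(315), np.int64(327)), (233, np.int64(316), np.int64(327)), (237, np.int64(315), np.int64(326))]
wing [0.46296377 0.31468421 0.203     ] ends [0.44396806 0.3040096  0.203     ] [0.48112434 0.32488951 0.203     ] 0.042621117785461 piv [0.54499055 0.29597424 0.172     ] post [0.44749477 0.21686694 0.196     ]
|pv-w| 0.08413355792291773 exp .0752 |post-piv| 0.12555234720569328
yaw 15.76135622611403 wingdir 29.333733759147275 pawldir -140.9444030373733
```

```bash
python3 - <<'E'
from h import *
from workcell import eyes
d=np.load("w1.npz");W=cam(eyes.camera_info("wrist"),(d["p"],d["r"]));T=cam(eyes.camera_info("top"))
im=cv2.imread("pics/w1.png");print(im[155:185:2,321].max(1), im[236:262:2,321].max(1))
g=lambda v:np.degrees(np.arctan2(v[1],v[0]))
a=plane(W,(321.3,165),.203);b=plane(W,(321.3,240),.203);w=(a+b)/2;pv=plane(W,(267,240),.172);po=plane(W,(231,119),.196)
print(a,b,w,np.linalg.norm(a-b),np.linalg.norm((pv-w)[:2]),"yaw",g(pv-w)+28.61,"wingdir",g(b-a),"pawl",g(po-pv))
ball=np.array([.513,.426]);print("ball",np.linalg.norm(ball-w[:2]),g(ball-w[:2]))
c=np.array([-57+-66,-70+36]);print("home pawl dir in press",g(c))
E
```

```text
[147 163 101 102 114 110  57  58  63  68  75  72  68  58  58] [ 57  56  58  77 109 109 110 112 116 110 111 155 155]
[0.44306508 0.30380387 0.203     ] [0.50520731 0.33874628 0.203     ] [0.47413619 0.32127507 0.203     ] 0.07129255965851247 0.07523611511688205 yaw 8.959254704718322 wingdir 29.348932613591995 pawl -140.9444030373733
ball 0.11170365125060612 69.6399229992179
home pawl dir in press -164.54798935887032
```

```bash
python3 - <<'E'
from h import *
from workcell import eyes
T=cam(eyes.camera_info("top"));d=np.load("w1.npz");W=cam(eyes.camera_info("wrist"),(d["p"],d["r"]))
g=lambda v:np.degrees(np.arctan2(v[1],v[0]))
P=lambda u,v:plane(T,(u,v),.02)
print(g(P(287,147.5)-P(293.75,233.75)), g(P(293.75,234.25)-P(348,229.5))-90)
Q=lambda u,v:plane(W,(u,v),.02)
print("wrist base short edge",g(Q(392,126)-Q(303,89))-90)
im=cv2.imread("pics/w1.png")[130:265,240:400];im=cv2.convertScaleAbs(im,alpha=1.3)
cv2.imwrite("pics/w1c.png",cv2.resize(im,(0,0),fx=4.4,fy=4.4,interpolation=cv2.INTER_CUBIC))
# predicted sector first line & pointer for s=0, yaw from wing
w=np.array([.474,.321])
for a in range(0,8):
  t=np.radians(29.35+22.5*a);print(a,(proj(W,[*(w+.059*np.array([np.cos(t),np.sin(t)])),.165])-[240,130])*4.4)
E
```

```text
6.592037677978556 6.313428551875006
wrist base short edge 7.8008012282743096
0 [357.62806233 508.08195152]
1 [450.5818     491.20737306]
2 [531.20962825 442.28138075]
3 [588.10094851 367.01127185]
4 [611.96304103 274.9713145 ]
5 [597.28985271 179.21413865]
6 [544.21446845  94.9381084 ]
7 [459.77880194  36.92514699]
```

View pics/w1c.png

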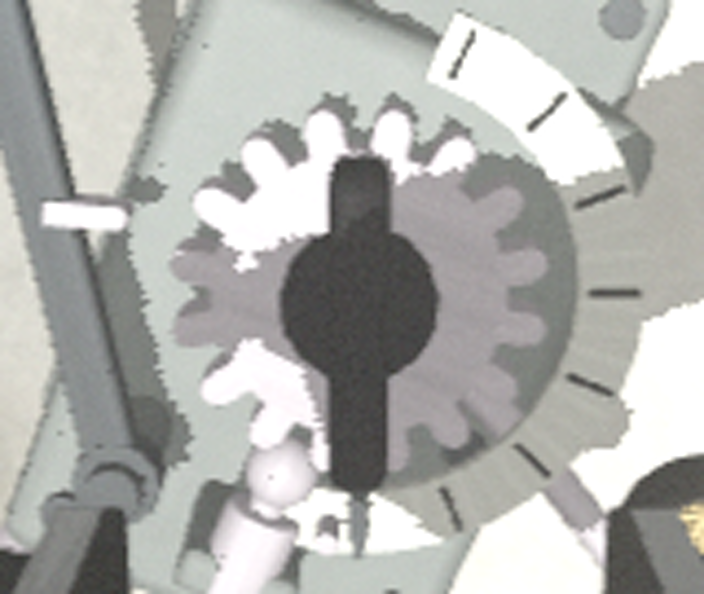

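```bash
python3 - <<'E'
from h import *
from workcell import robot,eyes
s=robot.get_state();print(s["ee_pos"],yaw(s));plan(s["ee_pos"],yaw(s),((.475,.3215,.178),-150.65))
E
```

```text
[0.46063373 0.31485533 0.34115957] -150.7117171003246
x -0.39 y -0.03 z 4.08 turn -0.01
```

>>> jog_arm --motion '[[[-0.2, -0.03, 0.8, 0, 0.2], [-0.2, 0, 0.8, 0, 0.2], [0, 0, 0.8, 0, 0.2], [0, 0, 0.8, 0, 0.2], [0, 0, 0.45, 0, 0.2], [0, 0, 0.43, 0, 0.2], [0, 0, 0, 0, -0.2], [0, 0, 0, 0, -0.8], [0, 0, 0, 0, -0.8], [0, 0, 0, 0, -0.8], [0, 0, 0, 0, -0.8], [0, 0, 0, 0, -0.8]]]' --grip_force 40

```text
clock: 3.9
ee_pos: [0.4762, 0.3219, 0.1801]
ee_rot: [-0.795, 3.036, 0.001]
ft_force: [3.6, -2.6, 2.7]
width: 0.144
grip_force: 42.1
```

>>> jog_arm --motion '[[[0, 0, 0, 0, -1], [0, 0, 0, 0, -1]]]'

```text
clock: 4.07
ee_pos: [0.4762, 0.3219, 0.1801]
ee_rot: [-0.796, 3.036, 0.001]
ft_force: [2.5, -3.7, 5.1]
width: 0.142
grip_force: 42.6
```

>>> jog_arm --motion '[[[0, 0, 0, -0.75, -1], [0, 0, 0, -0.75, -1], [0, 0, 0, -0.75, -1], [0, 0, 0, -0.75, -1], [0, 0, 0, -0.75, -1], [0, 0, 0, -0.75, -1], [0, 0, 0, -0.75, -1], [0, 0, 0, -0.75, -1], [0, 0, 0, -0.75, -1], [0, 0, 0, -0.75, -1], [0, 0, 0, -0.75, -1], [0, 0, 0, -0.75, -1]]]'

```text
clock: 5.07
ee_pos: [0.4771, 0.3212, 0.1801]
ee_rot: [-2.091, 2.341, -0.004]
ft_force: [8.2, -6.2, 4.4]
width: 0.142
grip_force: 42.5
```

>>> jog_arm --motion '[[[0, 0, 0, -0.75, -1], [0, 0, 0, -0.75, -1], [0, 0, 0, -0.75, -1], [0, 0, 0, 0, -1], [0, 0, 0, 0, -1], [0, 0, 0, 0, -1]]]'

```text
clock: 5.57
ee_pos: [0.4774, 0.3213, 0.1801]
ee_rot: [-2.349, 2.082, -0.005]
ft_force: [8.6, -5.3, 3.6]
width: 0.141
grip_force: 42.4
```

```bash
python3 - <<'E'
from h import *
from workcell import robot,eyes
s=robot.get_state();print(s["clock"],s["ee_pos"],yaw(s),s["ft_force"],s["moment"],s["joint_pos"])
E
```

```text
5.5667 [0.47737936 0.32126254 0.18010009] -83.12139156369568 [ 8.63870968 -5.34732933  3.57521514] [-1.5225598  -1.8814498  -0.13217093] [ 0.87554304  0.34096284 -0.19585795  0.00384627 -1.0312532  -0.75745905]
```

>>> jog_arm --motion '[[[0, 0, 0, 0, 0.2], [0, 0, 0, 0, 0.2], [0, 0, 0, 0, 0.2], [0, 0, 0, 0, 0.2], [0, 0, -0.5, 0, 0.2], [0, 0, -0.8, 0, 0.2], [0, 0, -0.8, 0, 0.2], [0, 0, -0.8, 0, 0.2], [0, 0, -0.8, 0, 0.2], [0, 0, 0, 0, 0.2], [0, 0, 0, 0, 0.2]]]'

```text
clock: 6.48
ee_pos: [0.4754, 0.3227, 0.3287]
ee_rot: [-2.348, 2.08, 0.001]
ft_force: [0.3, -0.1, -0.9]
width: 0.602
grip_force: 0.0
```

```bash
python3 - <<'E'
from h import *
from workcell import robot,eyes
s=robot.get_state();print(s["clock"],s["ee_pos"],yaw(s),s["width"])
np.savez("w2.npz",p=s["ee_pos"],r=s["ee_rot"]);im=eyes.read_camera("wrist");cv2.imwrite("pics/w2.png",im)
cv2.imwrite("pics/w2c.png",cv2.resize(im[60:260,180:440],(0,0),fx=3,fy=3,interpolation=cv2.INTER_CUBIC))
plan(s["ee_pos"],yaw(s),((.466,.187,.32),-60),((.466,.187,.18),None),((.4344,.2282,.18),None))
E
```

```text
6.4833 [0.47537783 0.32274567 0.32868618] -83.08712863983347 0.6016633604595502
x 3.34 y 0.64 z 0.22 turn -3.85
x 0.00 y 0.00 z 3.50 turn 0.00
x -1.29 y 0.17 z -0.00 turn 0.00
```

View pics/w2c.png

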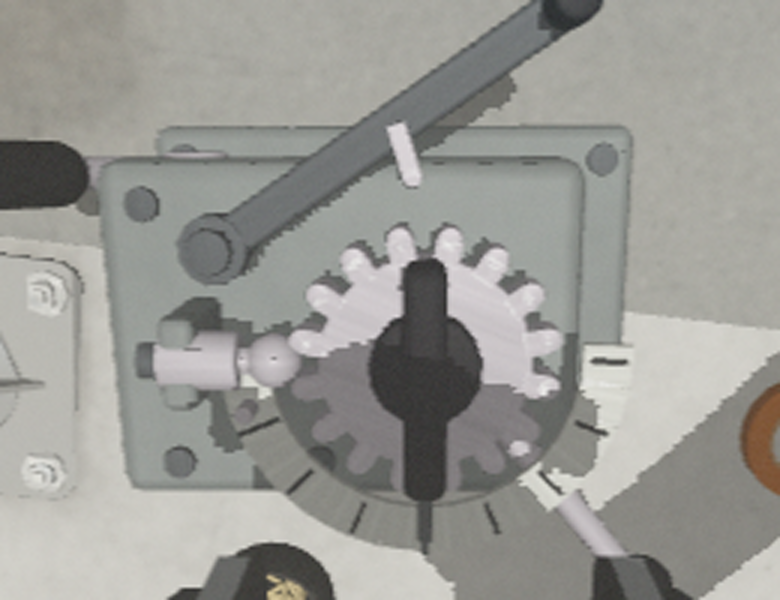

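>>> jog_arm --motion '[[[0.85, 0.16, 0, 0, -1], [0.85, 0.16, 0, 0, -1], [0.85, 0.16, 0, 0, -1], [0.8, 0.16, 0, 0, -1], [0, 0, 0, -0.95, -1], [0, 0, 0, -0.95, -1], [0, 0, 0.8, -0.95, -1], [0, 0, 0.8, -0.95, -1], [0, 0, 0.8, 0, -1], [0, 0, 0.8, 0, -1], [0, 0, 0.5, 0, -1], [0, 0, 0, 0, -1]]]'

```text
clock: 7.53
ee_pos: [0.462, 0.1834, 0.1723]
ee_rot: [2.705, -1.574, -0.01]
ft_force: [-1.0, 0.0, -0.8]
width: 0.002
grip_force: 0.0
```

```bash
python3 - <<'E'
from h import *
from workcell import robot,eyes
d=np.load("w2.npz");W=cam(eyes.camera_info("wrist"),(d["p"],d["r"]))
f=lambda u,v,z:plane(W,(180+u/3,60+v/3),z).round(4)
print("post",f(572,3,.196),"piv",f(210,248,.172),"wing",f(425,382,.203), "ball",f(636,575,.165))
s=robot.get_state();print(s["clock"],s["ee_pos"],yaw(s),s["width"],s["ft_force"])
plan(s["ee_pos"],yaw(s),((.4344,.2282,.18),None))
E
```

```text
post [0.451  0.2156 0.196 ] piv [0.5467 0.2943 0.172 ] wing [0.4772 0.3202 0.203 ] ball [0.3955 0.39   0.165 ]
7.5333 [0.46196182 0.18335092 0.17233706] -60.38013927219565 0.0020558769753774293 [-0.99341011  0.00158335 -0.79850326]
x -1.32 y 0.04 z -0.19 turn 0.00
```

>>> jog_arm --motion '[[[0, 0, -0.18, 0, -1], [-0.2, 0.01, 0, 0, -1], [-0.2, 0.01, 0, 0, -1], [-0.15, 0, 0, 0, -1], [-0.15, 0, 0, 0, -1], [-0.15, 0, 0, 0, -1], [-0.15, 0, 0, 0, -1], [-0.1, 0, 0, 0, -1], [0, 0, 0, 0, -1]]]'

```text
clock: 8.28
ee_pos: [0.4431, 0.2244, 0.1858]
ee_rot: [-2.717, 1.577, 0.0]
ft_force: [-0.6, 0.1, -0.8]
width: -0.001
grip_force: 0.0
```

>>> jog_arm --motion '[[[-0.05, 0.05, 0.05, 0, -1], [-0.05, 0.05, 0, 0, -1], [-0.04, 0, 0, 0, -1], [0, 0, 0, 0, -1]]]'

```text
clock: 8.62
ee_pos: [0.4368, 0.2263, 0.1836]
ee_rot: [2.716, -1.578, -0.0]
ft_force: [-0.5, 0.3, 0.1]
width: 0.003
grip_force: 0.0
```

>>> jog_arm --motion '[[[-0.04, 0, 0, 0, -1], [-0.03, 0, 0, 0, -1], [0, 0, 0, 0, -1]]]'

```text
clock: 8.87
ee_pos: [0.4357, 0.2288, 0.1836]
ee_rot: [2.716, -1.578, -0.0]
ft_force: [-1.0, -0.4, -0.5]
width: -0.003
grip_force: 0.2
```

>>> jog_arm --motion '[[[-0.05, 0, 0, 0, -1], [0, 0, 0, 0, -1]]]'

```text
clock: 9.03
ee_pos: [0.4354, 0.2292, 0.1837]
ee_rot: [2.714, -1.577, 0.004]
ft_force: [4.6, -5.9, -1.3]
width: -0.004
grip_force: 3.7
```

>>> jog_arm --motion '[[[-0.05, 0, 0, 0, -1], [0, 0, 0, 0, -1]]]'

```text
clock: 9.2
ee_pos: [0.4351, 0.2294, 0.1837]
ee_rot: [2.712, -1.576, 0.007]
ft_force: [9.6, -11.1, -1.9]
width: 0.002
grip_force: 7.1
```

>>> jog_arm --motion '[[[-0.05, 0, 0, 0, -1], [0, 0, 0, 0, -1]]]'

```text
clock: 9.37
ee_pos: [0.4349, 0.2296, 0.1838]
ee_rot: [2.71, -1.575, 0.011]
ft_force: [13.9, -16.5, -3.5]
width: 0.001
grip_force: 10.4
```

>>> jog_arm --motion '[[[0.2, 0, 0, 0, -1], [0.5, 0, 0, 0, -1], [0.3, 0, -0.4, 0, -1], [0, 0, -0.9, 0, -1], [0, 0, -0.9, 0, -1], [0, 0, -0.9, 0, -1], [-0.6, -0.5, -0.7, 0, -1], [-0.8, -0.5, 0, 0, -1], [-0.8, -0.5, 0, 0, -1], [0, 0, 0, 0, -1], [0, 0, 0, 0, -1]]]'

```text
clock: 10.28
ee_pos: [0.4608, 0.307, 0.3346]
ee_rot: [2.717, -1.575, -0.001]
ft_force: [1.0, -0.5, -1.0]
width: -0.001
grip_force: 0.0
```

```bash
python3 - <<'E'
from h import *
from workcell import robot,eyes
s=robot.get_state();print(s["clock"],s["ee_pos"],yaw(s),s["ft_force"])
np.savez("w3.npz",p=s["ee_pos"],r=s["ee_rot"]);im=eyes.read_camera("wrist");cv2.imwrite("pics/w3.png",im)
E
```

```text
10.2833 [0.46078444 0.30699725 0.33464483] -60.19346568516169 [ 0.95423604 -0.50703061 -0.95093983]
```

View pics/w3.png

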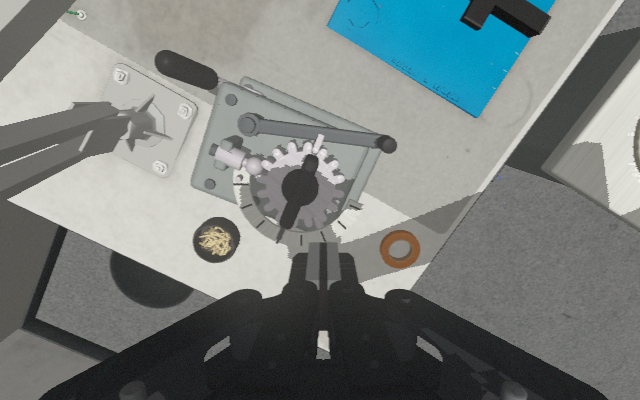

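```bash
python3 - <<'E'
from h import *
from workcell import robot,eyes
d=np.load("w3.npz");W=cam(eyes.camera_info("wrist"),(d["p"],d["r"]))
g=lambda v:np.degrees(np.arctan2(v[1],v[0]))
po=plane(W,(388,143),.196);pv=plane(W,(250,124),.172);print("post",po,"piv",pv,g(po-pv))
a=plane(W,(312,157),.203);b=plane(W,(285,226),.203);print("wing",(a+b)/2,g(b-a),np.linalg.norm(a-b))
print("ball px exp",proj(W,[.395,.397,.162]))
s=robot.get_state()
plan(s["ee_pos"],yaw(s),((.30,.33,.33),None)) if 0 else plan(s["ee_pos"],yaw(s),((.368,.368,.30),47),((.368,.368,.16),None))
c=np.array([.4765,.321]);D=.023
prev=None
for th in np.linspace(137,80,8):
  t=np.radians(th);p=c+.111*np.array([np.cos(t),np.sin(t)])-D*np.array([np.sin(t),-np.cos(t)]);
  if prev is not None: plan([*prev[0],.16],prev[1],([*p,.16],th-90))
  print(p.round(4),th-90);prev=(p,th-90)
E
```

```text
post [0.43142048 0.24496113 0.196     ] piv [0.54547401 0.29356022 0.172     ] -156.92077249689123
wing [0.47803785 0.32047972 0.203     ] 98.01451292905617 0.06770223942877043
ball px exp [334.00518654 277.11980956]
x -2.50 y 1.24 z 0.87 turn -17.88
x 0.00 y 0.00 z 3.50 turn 0.00
[0.3796 0.3799] 47.0
x 0.40 y -0.05 z -0.00 turn 1.36
[0.389 0.393] 38.85714285714286
x 0.40 y -0.05 z -0.00 turn 1.36
[0.4    0.4047] 30.714285714285722
x 0.40 y -0.05 z -0.00 turn 1.36
[0.4127 0.4147] 22.57142857142857
x 0.40 y -0.05 z -0.00 turn 1.36
[0.4266 0.4228] 14.42857142857143
x 0.40 y -0.05 z -0.00 turn 1.36
[0.4415 0.4288] 6.285714285714292
x 0.40 y -0.05 z -0.00 turn 1.36
[0.4571 0.4327] -1.8571428571428612
x 0.40 y -0.05 z -0.00 turn 1.36
[0.4731 0.4343] -10.0
```

>>> jog_arm --motion '[[[-0.83, 0.41, 0, 0, -1], [-0.83, 0.41, 0, 0, -1], [-0.83, 0.41, 0, 0, -1], [0, 0, 0.2, -1, -1], [0, 0, 0.2, -1, -1], [0, 0, 0.2, -1, -1], [0, 0, 0.2, -1, -1], [0, 0, 0, -1, -1], [0, 0, 0, -1, -1], [0, 0, 0, -1, -1], [0, 0, 0, -1, -1], [0, 0, 0, -1, -1]]]'

```text
clock: 11.33
ee_pos: [0.3693, 0.3662, 0.3039]
ee_rot: [-3.137, 0.167, -0.0]
ft_force: [0.1, 0.6, -0.6]
width: 0.002
grip_force: 0.0
```

>>> jog_arm --motion '[[[0, 0, 0, -1, -1], [0, 0, 0, -1, -1], [0, 0, 0, -1, -1], [0, 0, 0, -1, -1], [0, 0, 0, -1, -1], [0, 0, 0, -1, -1], [0, 0, 0, -1, -1], [0, 0, 0, -1, -1], [0, 0, 0, -0.9, -1], [0, 0, 0, 0, -1], [0, 0, 0, 0, -1]]]'

```text
clock: 12.25
ee_pos: [0.3692, 0.3665, 0.3038]
ee_rot: [-2.882, -1.249, -0.001]
ft_force: [-1.0, -1.1, -0.2]
width: -0.001
grip_force: 0.0
```

```bash
python3 - <<'E'
from h import *
from workcell import robot,eyes
s=robot.get_state();print(s["clock"],s["ee_pos"],yaw(s),s["joint_pos"])
W=cam(eyes.camera_info("wrist"),(s["ee_pos"],s["ee_rot"]));im=eyes.read_camera("wrist");cv2.imwrite("pics/w4.png",im)
q=proj(W,[.395,.397,.162]);print("exp ball px",q)
m=(im.max(2)<60).astype(np.uint8);x0,y0=(q-45).astype(int);m=m[max(y0,0):y0+90,x0:x0+90]
n,l,st,ce=cv2.connectedComponentsWithStats(m)
for i in range(1,n):
  if st[i,4]>80: p=ce[i]+[x0,max(y0,0)];print(p,st[i],plane(W,p,.162))
plan(s["ee_pos"],yaw(s),((.368,.368,.16),47))
E
```

```text
12.25 [0.36923767 0.36654019 0.30383322] 46.87637703825843 [ 1.09390116e+00  1.59448670e-01 -1.21115110e-01 -3.71271625e-05
 -1.28978010e+00  1.29505261e+00]
exp ball px [320.92212054 142.48151774]
x 0.01 y -0.05 z 3.60 turn -0.02
```

View pics/w4.png

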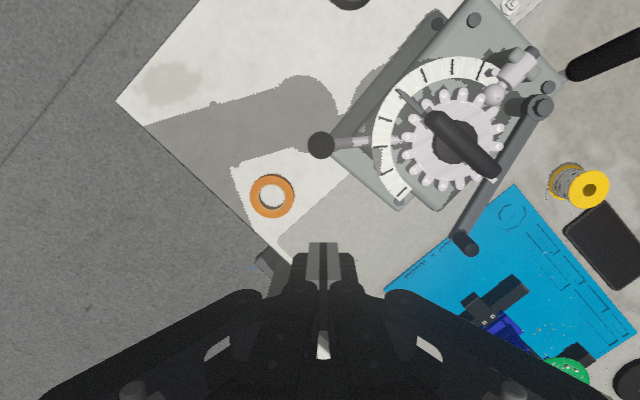

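>>> jog_arm --motion '[[[0, 0, 0.9, 0, -1], [0, 0, 0.9, 0, -1], [0, 0, 0.9, 0, -1], [0, -0.05, 0.9, 0, -1], [0.15, 0, 0, 0, -1], [0.15, 0, 0, 0, -1], [0.12, 0, 0, 0, -1], [0, 0, 0, 0, -1]]]'

```text
clock: 12.97
ee_pos: [0.3795, 0.3816, 0.1609]
ee_rot: [-2.881, -1.253, 0.001]
ft_force: [-2.7, -3.7, -0.9]
width: -0.001
grip_force: 1.5
```

>>> jog_arm --motion '[[[0.2, -0.03, 0, 0.68, -1], [0.2, -0.03, 0, 0.68, -1], [0.2, -0.03, 0, 0.68, -1], [0.2, -0.02, 0, 0.68, -1]]]'

```text
clock: 13.3
ee_pos: [0.3993, 0.4057, 0.1609]
ee_rot: [-3.029, -0.826, 0.002]
ft_force: [-6.3, 0.0, -0.4]
width: 0.001
grip_force: 3.0
```

>>> jog_arm --motion '[[[0.2, -0.03, 0, 0.68, -1], [0.2, -0.03, 0, 0.68, -1], [0.2, -0.03, 0, 0.68, -1], [0.2, -0.02, 0, 0.68, -1]]]'

```text
clock: 13.63
ee_pos: [0.4265, 0.4242, 0.1611]
ee_rot: [-3.114, -0.389, 0.001]
ft_force: [-6.7, 1.9, -1.7]
width: -0.002
grip_force: 2.9
```

```bash
python3 - <<'E'
from h import *
from workcell import robot,eyes
s=robot.get_state();print(s["clock"],s["ee_pos"],yaw(s),s["ft_force"])
c=np.array([.4765,.321]);D=.023
t=np.radians(82);p=c+.111*np.array([np.cos(t),np.sin(t)])-D*np.array([np.sin(t),-np.cos(t)])
plan(s["ee_pos"],yaw(s),((*p,.16),-8))
E
```

```text
13.6333 [0.42650146 0.42424067 0.16105398] 14.224434766445034 [-6.67047812  1.87011769 -1.73854947]
x 1.09 y 0.02 z 0.03 turn 3.70
```

Pushing at ~6 N as expected; continue the arc.

>>> jog_arm --motion '[[[0.2, -0.02, 0, 0.68, -1], [0.2, -0.02, 0, 0.68, -1], [0.2, -0.02, 0, 0.68, -1], [0.2, -0.02, 0, 0.68, -1], [0, 0, 0, 0, -1]]]'

```text
clock: 14.05
ee_pos: [0.4593, 0.4331, 0.1617]
ee_rot: [-3.135, 0.054, -0.003]
ft_force: [-4.5, 4.2, -0.4]
width: -0.003
grip_force: 2.1
```

>>> jog_arm --motion '[[[0.15, -0.02, 0, 0.5, -1], [0, 0, 0, 0, -1]]]'

```text
clock: 14.22
ee_pos: [0.4649, 0.4336, 0.1618]
ee_rot: [-3.132, 0.134, -0.003]
ft_force: [-4.7, 3.1, -0.5]
width: -0.001
grip_force: 2.2
```

>>> jog_arm --motion '[[[0.1, -0.01, 0, 0.3, -1], [0, 0, 0, 0, -1]]]'

```text
clock: 14.38
ee_pos: [0.4687, 0.4337, 0.1618]
ee_rot: [-3.13, 0.181, -0.003]
ft_force: [-4.0, 4.3, -0.3]
width: -0.0
grip_force: 2.4
```

>>> jog_arm --motion '[[[0.08, -0.01, 0, 0.2, -1], [0, 0, 0, 0, -1]]]'

```text
clock: 14.55
ee_pos: [0.4719, 0.4337, 0.1619]
ee_rot: [-3.128, 0.214, -0.003]
ft_force: [-4.0, 3.7, -0.7]
width: 0.001
grip_force: 2.4
```

>>> jog_arm --motion '[[[0.08, -0.01, 0, 0.2, -1], [0, 0, 0, 0, -1]]]'

```text
clock: 14.72
ee_pos: [0.4751, 0.4337, 0.1619]
ee_rot: [-3.125, 0.246, -0.003]
ft_force: [-3.9, 3.4, 0.6]
width: 0.001
grip_force: 2.5
```

>>> jog_arm --motion '[[[0.08, 0, 0, 0.2, -1], [0, 0, 0, 0, -1]]]'

```text
clock: 14.88
ee_pos: [0.4774, 0.4335, 0.162]
ee_rot: [-3.122, 0.279, -0.001]
ft_force: [-7.3, 4.3, 1.1]
width: -0.001
grip_force: 4.2
```

>>> jog_arm --motion '[[[0.06, 0, 0, 0.1, -1], [0, 0, 0, 0, -1]]]'

```text
clock: 15.05
ee_pos: [0.4786, 0.4335, 0.1619]
ee_rot: [-3.121, 0.294, 0.002]
ft_force: [-10.8, 5.7, 2.0]
width: 0.006
grip_force: 6.1
```

>>> jog_arm --motion '[[[0.06, 0, 0, 0.1, -1], [0, 0, 0, 0, -1]]]'

```text
clock: 15.22
ee_pos: [0.4799, 0.4335, 0.1619]
ee_rot: [-3.119, 0.31, 0.004]
ft_force: [-13.9, 7.5, 2.4]
width: -0.001
grip_force: 7.8
```

```bash
python3 - <<'E'
from h import *
from workcell import robot
s=robot.get_state();print(s["clock"],s["ee_pos"],yaw(s),s["ft_force"])
d=s["ee_pos"][:2]-[.4765,.321];print(np.linalg.norm(d),np.degrees(np.arctan2(d[1],d[0])))
E
```

```text
15.2167 [0.4798518  0.43345798 0.16189011] -11.353942740169463 [-13.89355076   7.45278644   2.43737819]
0.1125079239524803 88.29280781515844
```

>>> jog_arm --motion '[[[0.07, 0, 0, 0, -1], [0.07, 0, 0, 0, -1], [0, 0, 0, 0, -1]]]'

```text
clock: 15.47
ee_pos: [0.4826, 0.4331, 0.1618]
ee_rot: [-3.119, 0.309, 0.011]
ft_force: [-24.7, 9.3, 6.6]
width: 0.002
grip_force: 12.6
```

>>> jog_arm --motion '[[[0.07, 0, 0, 0, -1], [0, 0, 0, 0, -1], [0, 0, 0, 0, -1]]]'

```text
clock: 15.72
ee_pos: [0.4839, 0.4329, 0.1618]
ee_rot: [-3.119, 0.308, 0.014]
ft_force: [-25.9, 10.7, 7.5]
width: 0.003
grip_force: 14.7
```

>>> jog_arm --motion '[[[-0.3, 0, 0, 0, -1], [-0.6, 0, 0, 0, -1], [-0.4, 0, -0.4, 0, -1], [0, 0, -0.9, 0, -1], [0, 0, -0.9, 0, -1], [0, 0, -0.9, 0, -1], [0, 0.9, -0.9, 0, -1], [0, 0.9, -0.3, 0, -1], [0, 0.5, 0, 0, -1], [0, 0, 0, 0, -1], [0, 0, 0, 0, -1]]]'

```text
clock: 16.63
ee_pos: [0.4237, 0.3541, 0.3283]
ee_rot: [-3.12, 0.314, -0.006]
ft_force: [-0.1, -0.1, 1.0]
width: -0.001
grip_force: 0.0
```

```bash
python3 - <<'E'
from h import *
from workcell import robot,eyes
s=robot.get_state();print(s["clock"],s["ee_pos"],yaw(s),s["ft_force"])
np.savez("w5.npz",p=s["ee_pos"],r=s["ee_rot"]);im=eyes.read_camera("wrist");cv2.imwrite("pics/w5.png",im)
cv2.imwrite("pics/w5c.png",cv2.resize(im[0:260,180:500],(0,0),fx=2.3,fy=2.3,interpolation=cv2.INTER_CUBIC))
E
```

```text
16.6333 [0.42371747 0.35412801 0.32830247] -11.49222268568841 [-0.05177411 -0.11047327  0.9863621 ]
```

View pics/w5c.png

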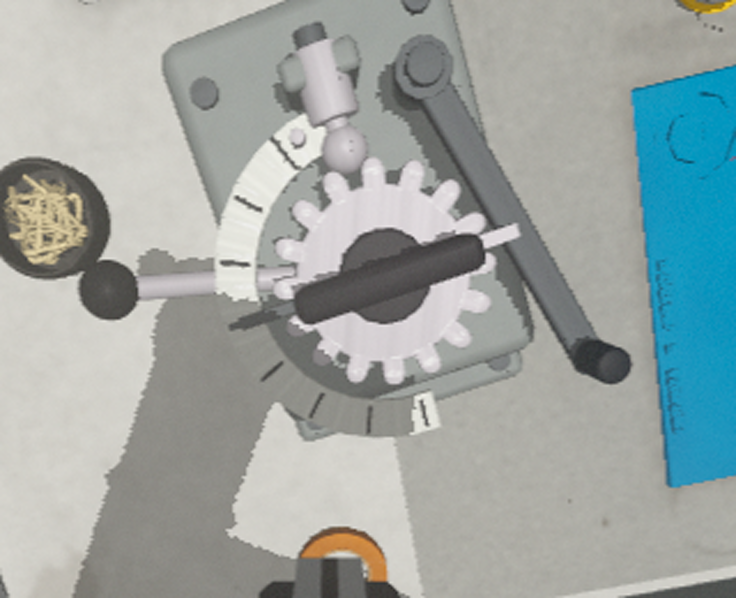

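```bash
python3 - <<'E'
from h import *
from workcell import robot,eyes
d=np.load("w5.npz");W=cam(eyes.camera_info("wrist"),(d["p"],d["r"]))
f=lambda u,v,z:plane(W,(180+u/2.3,v/2.3),z)
g=lambda v:np.degrees(np.arctan2(v[1],v[0]))
a=f(484,247,.203);b=f(297,303,.203);w=(a+b)/2;ball=f(109,290,.162);pt=f(233,326,.172);po=f(607,362,.196);pv=f(425,62,.172)
print("wing",w,g(b-a),"ptr",g(pt-w),np.linalg.norm(pt-w))
c=np.array([.4765,.321,0])
for cc in(w,c):print("ball",ball,np.linalg.norm((ball-cc)[:2]),g(ball-cc),"n",59.47-(g(ball-cc)-g(b-a)),"pt",g(pt-cc))
print("pawl",g(po-pv),po,pv)
E
```

```text
wing [0.4785159  0.32227702 0.203     ] 94.83662390941699 ptr 98.0072652287841 0.07040695576107886
ball [0.4930095 0.432445  0.162    ] 0.1111172677554578 82.50526079994586 n 71.80136310947113 pt 98.0072652287841
ball [0.4930095 0.432445  0.162    ] 0.11266122340916557 81.57346916981962 n 72.73315473959737 pt 96.06764726896377
pawl -158.439303609378 [0.4313156 0.2484804 0.196    ] [0.5478333  0.29452059 0.172     ]
```

>>> jog_arm --motion '[[[0, -0.8, 0, 0, -1], [0, -0.8, 0, 0, -1], [0, -0.7, 0, 0, -1], [0, 0, 0.9, 0, -1], [0, 0, 0.9, 0, -1], [0, 0, 0.9, 0, -1], [0, 0, 0.9, 0, -1], [0, 0, 0.55, 0, -1], [0.3, 0, 0, 0, -1], [0.3, 0, 0, 0, -1], [0.1, 0, 0, 0, -1], [0, 0, 0, 0, -1]]]'

```text
clock: 17.68
ee_pos: [0.4713, 0.4401, 0.1609]
ee_rot: [-3.122, 0.316, -0.004]
ft_force: [0.1, -0.2, 0.1]
width: -0.001
grip_force: 0.0
```

>>> jog_arm --motion '[[[0.1, 0, 0, 0, -1], [0, 0, 0, 0, -1]]]'

```text
clock: 17.85
ee_pos: [0.4735, 0.4394, 0.1608]
ee_rot: [-3.122, 0.314, -0.002]
ft_force: [-0.5, 1.4, -0.1]
width: -0.001
grip_force: 0.6
```

>>> jog_arm --motion '[[[0.1, 0, 0, 0, -1], [0, 0, 0, 0, -1]]]'

```text
clock: 18.02
ee_pos: [0.4768, 0.4389, 0.1606]
ee_rot: [-3.122, 0.313, -0.002]
ft_force: [-4.0, 3.4, 3.3]
width: 0.0
grip_force: 2.3
```

>>> jog_arm --motion '[[[0.1, 0, 0, 0, -1], [0, 0, 0, 0, -1]]]'

```text
clock: 18.18
ee_pos: [0.479, 0.4387, 0.1606]
ee_rot: [-3.122, 0.313, 0.002]
ft_force: [-9.5, 5.4, 5.6]
width: 0.0
grip_force: 5.4
```

>>> jog_arm --motion '[[[0.12, 0, 0, 0, -1], [0.1, 0, 0, 0, -1], [0, 0, 0, 0, -1], [-0.3, 0, 0, 0, -1], [-0.6, 0, 0, 0, -1], [-0.4, 0, -0.4, 0, -1], [0, 0, -0.9, 0, -1], [0, 0, -0.9, 0, -1], [0, 0, -0.9, 0, -1], [0, 0.9, -0.9, 0, -1], [0, 0.9, -0.3, 0, -1], [0, 0.5, 0, 0, -1]]]'

```text
clock: 19.18
ee_pos: [0.4219, 0.3599, 0.3297]
ee_rot: [-3.12, 0.314, -0.009]
ft_force: [0.2, 0.7, -0.4]
width: -0.001
grip_force: 0.0
```

>>> jog_arm --motion '[[[0, 0, 0, 0, -1], [0, 0, 0, 0, -1], [0, 0, 0, 0, -1]]]'

```text
clock: 19.43
ee_pos: [0.4214, 0.3615, 0.3244]
ee_rot: [3.126, -0.315, 0.0]
ft_force: [0.3, 0.7, 0.8]
width: -0.001
grip_force: 0.0
```

```bash
python3 - <<'E'
from h import *
from workcell import robot,eyes,order
s=robot.get_state();print(s["clock"],s["ee_pos"],yaw(s))
W=cam(eyes.camera_info("wrist"),(s["ee_pos"],s["ee_rot"]));im=eyes.read_camera("wrist");cv2.imwrite("pics/w6.png",im)
d=np.load("w5.npz");V=cam(eyes.camera_info("wrist"),(d["p"],d["r"]));old=cv2.imread("pics/w5.png")
# patch match of features old->new, after allowing for the camera shift
for n,(u,v),z in(("ball",(109,290),.162),("ptr",(245,322),.172),("wingend",(310,300),.203),("post",(607,362),.196),("line4",(272,370),.165)):
    p=np.array([180+u/2.3,v/2.3]);x,y=p.round().astype(int);t=old[y-9:y+10,x-9:x+10]
    q=proj(W,plane(V,p,z));X,Y=q.round().astype(int);w=im[Y-20:Y+21,X-20:X+21]
    m=cv2.minMaxLoc(cv2.matchTemplate(w,t,cv2.TM_CCOEFF_NORMED));print(n,"shift px",np.array(m[3])+[X-11,Y-11]-q-(np.array([x,y])-p),round(m[1],2))
E
```

```text
19.4333 [0.42136321 0.36151353 0.32441616] -11.491519212209605
ball shift px [-0.42903359 -0.54689084] 0.83
ptr shift px [-0.7922921   0.28873954] 0.67
wingend shift px [-0.35555889 -0.08237358] 0.96
post shift px [-0.0716852   0.33916503] 0.97
line4 shift px [ 0.28004443 -0.20571798] 0.98
```

Nothing has shifted since the last picture: the screw is on click three, the pawl is home, and the lever is at its predicted tight angle.

```bash
python3 -c "
from workcell import order
print(order.sign_off())"
```

```text
the job is handed in; nothing more can be done
None
```

The job is handed in at about 19 s: the screw is on its third click, the pawl is fully home, the jam nut lever was pushed clockwise until it stopped hard (about 28 N), and the arm never went near the tip cleaner, spool or tape.

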